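# Pack the coffee-table caddy

### The arm

A 6-joint arm with a two-finger parallel gripper is mounted at the origin on the work surface. World frame = base frame: x ahead of the robot, y to its left, z up, the work surface at z = 0. Lengths are in m, angles in rad, forces in N, time in s.
With the tool pointing down it reaches from about 0.35 to 0.975 m from the base axis. Payload 4.9 kg.
Tool frame: the origin (TCP) lies on the mounting face of the last link; the fingertips stand 173 mm ahead of it and the grasp point (between the pads) lies 155 mm ahead of it; z points along the fingers, y is the direction in which the jaws open and shut (so a half turn about z gives the same grasp; the last joint's range is limited). The gripper opens to 85 mm and grips with 20 to 120 N. Pads are 22 mm wide; open, the fingers measure 114 mm over their backs; the gripper's body (76 mm by 85 mm) begins 54 mm behind the grasp point. The pads swing forward as they close: fully open they stand 13 mm farther back than shut.
Start: joints at [1.121, 0.053, 1.613, -0, 1.476, -0.119], TCP at [0.203, 0.591, 0.405] pointing down, gripper open.
Joint ranges: [-3.01, 3.01], [-1.01, 2.22], [0.06, 2.58], [-1.02, 4.17], [0.09, 2.62], [-3.14, 3.14]. Speed limits (rad/s): [2.57, 2.57, 3.14, 3.14, 3.14, 3.14].

### API

Orientations are given as a unit quaternion [w, x, y, z].
In Python, from plant import manip gives the robot as it stands.
- The arm moves only by the tool play_rows, never from a script. Its argument "increments" is a list of rows, each an object with "offset": the shift along the tool's x, y, z in mm, a list of three; "twist": the turn about the tool's z in rad; "grip": the opening, from 0 (shut) to 1 (fully open). In form: [{"offset": [dx, dy, dz], "twist": twist, "grip": grip}, ...]. A call has 1 to 5 rows; each row is the pose to reach, as a shift and turn from the pose commanded when the call began, along the tool's axes at that moment; what a row does not reach only later rows make up. A row lasts 1/12 s, in which the tool goes at most 41.7 mm and 7.16 degrees, less where a joint would pass 70% of its speed; a pose out of reach is approached as far as the arm can. A call with a gripper value outside its range is refused whole. The fingers move at their own pace and stop on an object; the grip force is fixed at half the most. Time passes only in rows, so rows that repeat a pose let the fingers close. It gives the time, the measured TCP pose, the force and the opening at its end, in the units of the state.
- manip.state(): the state, without advancing time (a new reading comes with each control period).
- manip.grab_frame(name): name is "scene" or "top" or "wrist"; returns the picture (420x560x3 uint8, blue, green, red); there is no depth.
- manip.get_calibration(name): a dict with "fx", "fy", "cx", "cy" (pixels), "T" (4x4, takes a point from camera to world coordinates). Camera axes: x right, y down, z forward; pixel columns grow to the right and rows downward; lengths in m; the calibration is good to about 2 mm. A picture is of the moment at which its call begins: read the wrist's pose just before it. get_calibration takes no time and is no camera call; for the wrist camera it gives the pose at the moment of the call.
- manip.job_done(): hands the job in, once; it reports no verdict.
Trained networks look in the newest picture that a camera, given by its name, has taken for a name from the list of things; names that differ only in an ending like _2 or _b are one class to them, and where a whole thing is asked for, a point or a joint stands for the part that bears it (a point fixed in the world has none). Each returns a list of dicts, best first, with "p" (0 to 1); they miss things now and then, are a little off and sometimes report something else, mostly with a low value. They report only what shows in the picture. A call takes as long as a camera call. They do not tell look-alikes from the thing itself.
- manip.boxes_of(query, camera): "xyz" ([x, y, z] in m, in the coordinates of the camera as it stood for that picture, good to about 4 mm: the middle of the surface that is visible of it).
- manip.tip_of(query, camera): "xyz" ([x, y, z] in m, in the coordinates of the camera as it stood for that picture, good to about 4 mm: a listed point, or the origin of a listed thing).
The state is a dict: "time": time; "joint_pos": joint angles; "joint_vel": joint speeds; "joint_efforts": joint torques, N m; "tool_pos": TCP position; "tool_rot": TCP orientation; "contact_force": force on the tool from outside, world axes, zero at the start; "ft_torque": the same for the moment, N m; "gripper_width": opening from 0.0 (shut) to 1.0 (fully open).
Only numpy, scipy, OpenCV 4.12 (cv2) and the standard library are available. Lean on these libraries where they do the work, as an engineer would, in place of code of your own. Each camera call takes 0.05 s, during which the arm holds its last target. There are 200 camera calls.

### The job

Tidy up after the evening: pack the amber candle jar and the dark wooden domino box into the slim oak caddy that already holds the green tea tin, so that all three stand upright in one row, flat on the caddy's floor. It is a close fit: the tin may need moving along to one end, and the domino box goes in only with its wider side across the caddy. Set the things down rather than dropping them, and leave the other things on the table where they are.

Things in the scene. Friction and masses are not known exactly. Their poses are not given: they have to be found in the camera images.
- caddy: Slim open oak tray, loose on the table, 1.4 kg: outside 76 mm (its x) by 180 mm (its y), 36 mm high; walls and floor 6 mm thick, so inside 64 mm (x) by 168 mm (y), 30 mm deep. No dividers. Items may stand in any order. Origin: centre of its underside, z up. Yaw up to 0.6 rad either way (at 0 the long side lies along world y).
- tin: Round green tea tin with a brass lid, 58 mm diameter, 80 mm high, straight-sided, about 0.16 kg. Stands loose in the caddy at the start, on its centre line, within 32 mm of the middle of the row. Dragged along by its top it tips between the pads; lifted a little it does not. Origin: centre of its underside, z up. 
- candle_jar: Round candle jar of amber glass with a black lid, 54 mm diameter, 84 mm high, straight-sided, about 0.25 kg. Stands on the table to the left or right of the caddy. Origin: centre of its underside, z up. 
- domino_box: Dark wooden box, brass band, white domino inlaid in its top: 58 mm (its x) by 46 mm (its y), 80 mm high, 0.22 kg. On the table at the caddy's other side, yaw up to 0.6 rad. It fits only with its 58 mm along the caddy's x: the lengths 58 + 54 + 46 = 158 mm leave 10 mm spare along the row. Origin: centre of its underside, z up. 
- wine_glass: Bystander: empty clear stemmed wine glass, 76 mm diameter, 185 mm high, easily tipped, beyond the caddy. Origin: centre of its underside, z up. 
- pillar_candle: Bystander: cream pillar candle, 60 mm diameter, 95 mm high, beyond the caddy. Origin: centre of its underside, z up. 
- mug: Bystander: blue mug, 80 mm diameter, 90 mm high, handle towards its +y, beyond the items at one side. Origin: centre of its underside, z up. 
- coasters: Bystander: stack of four round coasters, 96 mm diameter, 24 mm high, beyond the items at the other side. Origin: centre of its underside, z up. 
- remote: Bystander: flat black remote control, 46 by 165 by 20 mm, at the left, beyond the items. Origin: centre of its underside, z up. 
There are look-alikes about, which are no part of the job. What is shaped like the domino_box but red is not meant.

How it is judged:
By the outcome, as a careful person would: the job done as asked, in the order asked, and still so for the second after the job is handed in, with the robot touching nothing.
It also fails if it takes over 58 s, if anything falls off the work surface, if the arm or the gripper's body presses on something with over 40 N, if the wrist force passes 120 N, or if a joint passes its speed limit or range.

## Working session

There is one attempt and no reset: what is moved stays moved. The work goes in short steps, Python scripts to look and compute and a tool call to move; the robot and the scene stay as the last step left them, time stands still between calls to the robot, and variables do not carry over. Pictures are saved under pics/ and viewed, about 8 in all and at most 12, crops included, and the job is handed in when it is done.

Besides the shell and the picture viewer there is one more tool, called after ">>>" as a command line: name --argument value ..., lists and objects as JSON in quotes. play_rows: Moves the arm, as the interface text tells. Its arguments: {"type":"object","properties":{"increments":{"type":"array"}},"required":["increments"]}

```bash
mkdir -p pics; ls; cat > h.py <<'E'
import numpy as np, cv2
from plant import manip
def w(cam,p,T=None):
    T=np.array(manip.get_calibration(cam)["T"]) if T is None else T
    return (T@np.r_[p,1])[:3]
def pix(cam,P):
    c=manip.get_calibration(cam);q=np.linalg.inv(np.array(c["T"]))@np.r_[P,1]
    return np.array([c["fx"]*q[0]/q[2]+c["cx"],c["fy"]*q[1]/q[2]+c["cy"]])
def ray(cam,u,v,z):
    c=manip.get_calibration(cam);T=np.array(c["T"])
    d=T[:3,:3]@np.array([(u-c["cx"])/c["fx"],(v-c["cy"])/c["fy"],1]);o=T[:3,3]
    return o+d*(z-o[2])/d[2]
E
python3 - <<'E'
from h import *
np.set_printoptions(precision=4,suppress=True)
s=manip.state();print(s)
for c in ("top","scene"):
    im=manip.grab_frame(c);cv2.imwrite(f"pics/{c}0.png",im)
    print(c,np.array(manip.get_calibration(c)["T"])[:3,3])
    for n in ["caddy","tin","candle_jar","domino_box","wine_glass","pillar_candle","mug","coasters","remote"]:
        for r in manip.tip_of(n,c)[:3]:
            P=w(c,r["xyz"]);print(n,round(r["p"],2),P,pix(c,P).round())
E
```

```text
pics
{'time': 0.0, 'joint_pos': array([ 1.121 ,  0.0534,  1.6143,  0.    ,  1.476 , -0.119 ]), 'joint_vel': array([-0.0006, -0.0002,  0.0005, -0.0003, -0.0003,  0.0008]), 'joint_efforts': array([  0.0022, -39.3668, -37.0181,  -0.    ,   0.0069,   0.    ]), 'tool_pos': array([0.2029, 0.5909, 0.4034]), 'tool_rot': array([-0.0003,  0.1646,  0.9864, -0.001 ]), 'contact_force': array([ 0.295 ,  0.1134, -0.5049]), 'ft_torque': array([-0.0055,  0.0044, -0.0351]), 'gripper_width': 0.9987267083794018}
top [0.4072 0.0228 1.1992]
caddy 0.55 [ 0.5571  0.0056 -0.0004] [280. 205.]
tin 0.65 [0.5621 0.0165 0.0059] [277. 203.]
candle_jar 0.82 [ 0.5198  0.3108 -0.0023] [176. 217.]
domino_box 0.79 [ 0.4748 -0.2603  0.0002] [371. 233.]
domino_box 0.74 [ 0.3673 -0.2667 -0.0015] [374. 270.]
domino_box 0.71 [ 0.7535 -0.1187 -0.0002] [322. 140.]
wine_glass 0.85 [ 0.7533 -0.1223  0.0004] [323. 140.]
pillar_candle 0.81 [ 0.7636  0.068  -0.0027] [260. 137.]
pillar_candle 0.47 [ 0.7577 -0.1247  0.0025] [324. 139.]
pillar_candle 0.28 [0.5586 0.0036 0.0017] [281. 204.]
mug 0.96 [ 0.6773  0.2986 -0.0006] [182. 164
[... 304 characters left out ...]
0.0049] [276. 205.]
tin 0.56 [0.5611 0.0108 0.0042] [277. 206.]
candle_jar 0.9 [ 0.521   0.3074 -0.0037] [376. 220.]
candle_jar 0.17 [ 0.7617  0.064  -0.003 ] [275. 271.]
domino_box 0.92 [ 0.4691 -0.3814 -0.0056] [169. 156.]
domino_box 0.75 [ 0.3617 -0.2671  0.0025] [213. 138.]
domino_box 0.63 [ 0.4742 -0.262   0.0021] [202. 164.]
wine_glass 0.59 [ 0.7542 -0.1229  0.0015] [213. 251.]
wine_glass 0.24 [ 0.5214  0.3103 -0.0017] [377. 220.]
pillar_candle 0.74 [ 0.7578  0.0658 -0.0001] [276. 269.]
pillar_candle 0.16 [0.559  0.0149 0.0032] [278. 206.]
mug 0.59 [ 0.6765  0.2909 -0.0036] [361. 265.]
coasters 0.59 [ 0.6666 -0.3043  0.0062] [166. 210.]
remote 0.56 [ 0.5269  0.4446 -0.0024] [423. 232.]
```

View pics/top0.png

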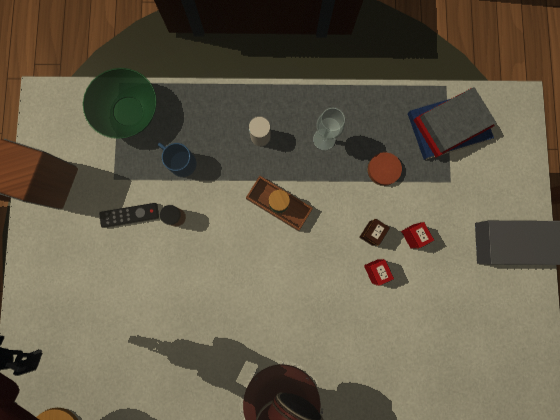

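Three box-shaped things: dark one at (375,232), red at (420,236) and red at (380,272). The dark one with the white domino fits; confirming in a crop.

```bash
python3 - <<'E'
from h import *
im=cv2.imread("pics/top0.png")
a=cv2.resize(im[165:295,235:445],None,fx=3.8,fy=3.8,interpolation=cv2.INTER_CUBIC)
cv2.imwrite("pics/crop0.png",np.clip(a*1.6,0,255).astype('uint8'))
c=manip.get_calibration("wrist");T=np.array(c["T"]);s=manip.state()
from scipy.spatial.transform import Rotation as R
q=s["tool_rot"];Rt=R.from_quat([*q[1:],q[0]]).as_matrix()
print(Rt.round(3));print((Rt.T@T[:3,:3]).round(3),(Rt.T@(T[:3,3]-s["tool_pos"])).round(4),c["fx"],c["cx"],c["cy"])
E
```

```text
[[-0.946  0.325 -0.   ]
 [ 0.325  0.946  0.   ]
 [ 0.     0.    -1.   ]]
[[-0.001 -0.949 -0.317]
 [ 1.    -0.001 -0.   ]
 [ 0.    -0.317  0.949]] [ 0.0812 -0.0003  0.0302] 318.63545078433265 280.48912834357844 213.00308286787774
```

View pics/crop0.png

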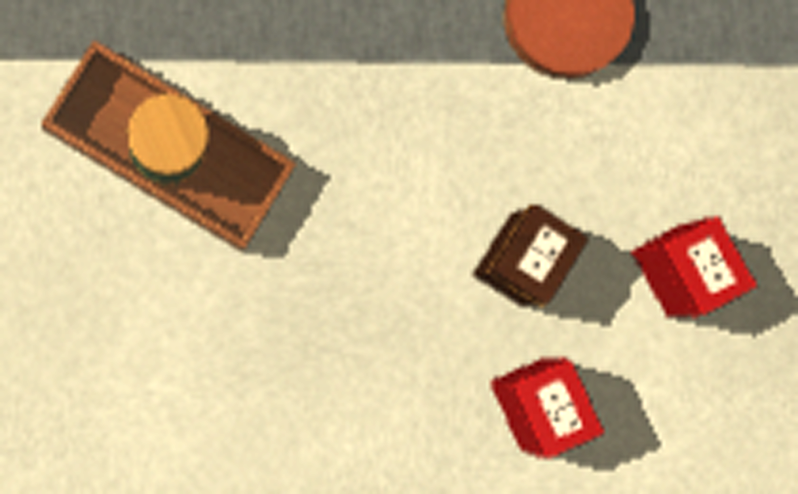

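The dark box (crop 540,245 → px 377,229) is the one wanted. The caddy is at crop (97,45)-(293,160)-(247,247)-(45,125), with the tin near its middle.

```bash
cat >> h.py <<'E'
from scipy.spatial.transform import Rotation as R
np.set_printoptions(precision=4,suppress=True)
def go(x,y,zg,phi=None):
    "offset (mm) and twist from now to grasp point x,y,zg with jaw angle phi"
    s=manip.state();q=s["tool_rot"];Rt=R.from_quat([*q[1:],q[0]]).as_matrix()
    f=np.arctan2(Rt[1,1],Rt[0,1]);d=np.array([x,y,zg+.155])-s["tool_pos"]
    print("t",s["time"].__round__(2),"tcp",s["tool_pos"],"phi",round(f,3),"off",(Rt.T@d*1000).round(1),"twist",None if phi is None else round(f-phi,3),"w",round(s["gripper_width"],3),"F",s["contact_force"].round(1))
E
python3 - <<'E'
from h import *
P=np.array([ray("top",235+u/3.8,165+v/3.8,.036) for u,v in [(97,45),(293,160),(247,247),(45,125)]])
print(P,P.mean(0));d=P[0]+P[3]-P[1]-P[2];print("yaw",np.arctan2(-d[0],d[1]),np.linalg.norm(d)/2)
print("tin",ray("top",235+168/3.8,165+135/3.8,.08+.006))
print("box",ray("top",235+542/3.8,165+243/3.8,.08))
go(.53,-.04,.25,-.52)
E
```

```text
[[ 0.6329  0.0638  0.036 ]
 [ 0.5463 -0.0845  0.036 ]
 [ 0.4806 -0.05    0.036 ]
 [ 0.5714  0.1022  0.036 ]] [0.5578 0.0079 0.036 ]
yaw -0.533192721283106 0.17446664093420416
tin [0.5578 0.0101 0.086 ]
box [ 0.4823 -0.2596  0.08  ]
t 1.0 tcp [0.203  0.5911 0.4047] phi 1.24 off [-514.3 -490.7   -0.3] twist 1.76 w 1.001 F [-1.   0.5 -0. ]
```

>>> play_rows --increments '[{"offset": [-26, -25, 0], "twist": 0, "grip": 1}, {"offset": [-52, -50, 0], "twist": 0, "grip": 1}, {"offset": [-78, -74, 0], "twist": 0, "grip": 1}, {"offset": [-104, -99, 0], "twist": 0, "grip": 1}, {"offset": [-129, -123, 0], "twist": 0, "grip": 1}]'

```text
time: 1.42
tool_pos: [0.2854, 0.4314, 0.4048]
tool_rot: [0.0, 0.164, 0.986, 0.0]
contact_force: [0.8, 0.2, -0.4]
gripper_width: 1.0
```

>>> play_rows --increments '[{"offset": [-26, -25, 0], "twist": 0, "grip": 1}, {"offset": [-52, -50, 0], "twist": 0, "grip": 1}, {"offset": [-78, -74, 0], "twist": 0, "grip": 1}, {"offset": [-104, -99, 0], "twist": 0, "grip": 1}, {"offset": [-129, -123, 0], "twist": 0, "grip": 1}]'

```text
time: 1.83
tool_pos: [0.3674, 0.273, 0.405]
tool_rot: [0.0, 0.165, 0.986, 0.0]
contact_force: [-0.2, 0.6, -0.5]
gripper_width: 0.997
```

>>> play_rows --increments '[{"offset": [-26, -25, 0], "twist": 0, "grip": 1}, {"offset": [-52, -50, 0], "twist": 0, "grip": 1}, {"offset": [-78, -74, 0], "twist": 0, "grip": 1}, {"offset": [-104, -99, 0], "twist": 0, "grip": 1}, {"offset": [-129, -123, 0], "twist": 0, "grip": 1}]'

```text
time: 2.25
tool_pos: [0.4496, 0.1146, 0.4051]
tool_rot: [0.001, 0.165, 0.986, 0.0]
contact_force: [0.3, 0.4, -0.3]
gripper_width: 1.001
```

>>> play_rows --increments '[{"offset": [-26, -25, 0], "twist": 0.12, "grip": 1}, {"offset": [-52, -50, 0], "twist": 0.24, "grip": 1}, {"offset": [-78, -74, 0], "twist": 0.36, "grip": 1}, {"offset": [-104, -99, 0], "twist": 0.48, "grip": 1}, {"offset": [-129, -123, 0], "twist": 0.59, "grip": 1}]'

```text
time: 2.67
tool_pos: [0.5317, -0.0437, 0.4049]
tool_rot: [0.0, 0.447, 0.894, 0.0]
contact_force: [0.1, 1.1, 0.6]
gripper_width: 1.002
```

>>> play_rows --increments '[{"offset": [0, 0, 0], "twist": 0.12, "grip": 1}, {"offset": [0, 0, 0], "twist": 0.24, "grip": 1}, {"offset": [0, 0, 0], "twist": 0.36, "grip": 1}, {"offset": [0, 0, 0], "twist": 0.48, "grip": 1}, {"offset": [0, 0, 0], "twist": 0.59, "grip": 1}]'

```text
time: 3.08
tool_pos: [0.5312, -0.042, 0.4047]
tool_rot: [0.0, 0.688, 0.726, 0.0]
contact_force: [0.0, 0.3, 0.5]
gripper_width: 0.999
```

>>> play_rows --increments '[{"offset": [0, 0, 0], "twist": 0.12, "grip": 1}, {"offset": [0, 0, 0], "twist": 0.24, "grip": 1}, {"offset": [0, 0, 0], "twist": 0.36, "grip": 1}, {"offset": [0, 0, 0], "twist": 0.48, "grip": 1}, {"offset": [0, 0, 0], "twist": 0.58, "grip": 1}]'

```text
time: 3.5
tool_pos: [0.5312, -0.0418, 0.4048]
tool_rot: [0.0, 0.867, 0.499, 0.0]
contact_force: [-0.8, 0.6, 0.5]
gripper_width: 1.002
```

```bash
python3 - <<'E'
from h import *
go(.53,-.04,.25,-.533)
T=np.array(manip.get_calibration("wrist")["T"])
cv2.imwrite("pics/w1.png",manip.grab_frame("wrist"))
for n in ["caddy","tin"]:
    for r in manip.tip_of(n,"wrist")[:2]:
        P=w("wrist",r["xyz"],T);print(n,round(r["p"],2),P,pix("wrist",P).round())
E
```

```text
t 3.5 tcp [ 0.5312 -0.0418  0.4048] phi -0.526 off [ 1.  -2.  -0.2] twist 0.007 w 1.002 F [-0.8  0.6  0.5]
tin 0.9 [0.5624 0.0087 0.0103] [282. 127.]
```

View pics/w1.png

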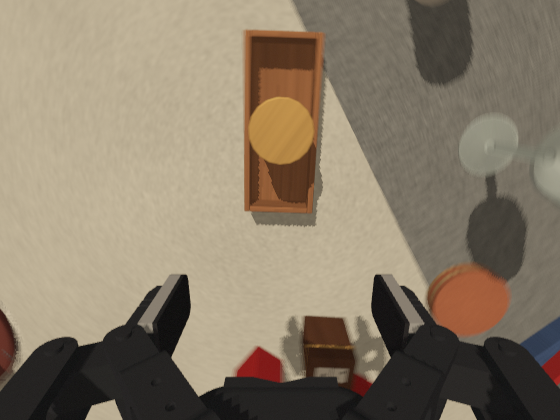

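Wrist view: caddy rim corners (246,31),(324,33),(315,212),(245,210), tin lid centred at (281,130); clearer than the top view.

```bash
python3 - <<'E'
from h import *
im=cv2.imread("pics/w1.png")
# refine lid by colour
hsv=cv2.cvtColor(im,cv2.COLOR_BGR2HSV)
m=((hsv[...,0]>14)&(hsv[...,0]<26)&(hsv[...,1]>110)&(hsv[...,2]>120)).astype('uint8');m[:90]=0;m[175:]=0;m[:,:240]=0;m[:,325:]=0
m=cv2.morphologyEx(m,cv2.MORPH_OPEN,np.ones((5,5)))
c=max(cv2.findContours(m,0,1)[0],key=cv2.contourArea);e=cv2.fitEllipse(c);print("lid",e)
t=ray("wrist",*e[0],.086);print("tin",t)
C=np.array([ray("wrist",u,v,.036) for u,v in [(246,31),(324,33),(315,212),(245,210)]])
print(C,C.mean(0));d=C[0]+C[1]-C[2]-C[3];y=np.arctan2(-d[0],d[1]);x=C[1]+C[2]-C[0]-C[3]
print("yaw",y,np.arctan2(x[1],x[0]),"L",np.linalg.norm(d)/2,"W",np.linalg.norm(x)/2)
v=np.array([-np.sin(y),np.cos(y)]);print("tin along",(t-C.mean(0))[:2]@v,"across",(t-C.mean(0))[:2]@[v[1],-v[0]])
go(t[0],t[1],.08,y)
E
```

```text
lid ((280.67510986328125, 130.07626342773438), (65.54232788085938, 67.2418212890625), 176.21470642089844)
tin [0.5621 0.0115 0.086 ]
[[ 0.5769  0.1033  0.036 ]
 [ 0.6398  0.0654  0.036 ]
 [ 0.5497 -0.0877  0.036 ]
 [ 0.4829 -0.0469  0.036 ]] [0.5623 0.0085 0.036 ]
yaw -0.5454871041829042 -0.5450105661095002 L 0.17742541381437923 W 0.07589295888817117
tin along 0.0024381470888838147 across -0.0017929049633738361
t 3.65 tcp [ 0.5312 -0.0418  0.4048] phi -0.518 off [ 61.6   0.4 169.8] twist 0.028 w 1.0 F [ 0.6 -0.4  0.3]
```

>>> play_rows --increments '[{"offset": [31, 0, 0], "twist": 0.014, "grip": 1}, {"offset": [61.6, 0.4, 10], "twist": 0.028, "grip": 1}, {"offset": [61.6, 0.4, 45], "twist": 0.028, "grip": 1}, {"offset": [61.6, 0.4, 80], "twist": 0.028, "grip": 1}, {"offset": [61.6, 0.4, 110], "twist": 0.028, "grip": 1}]'

```text
time: 4.07
tool_pos: [0.5621, 0.0121, 0.2931]
tool_rot: [0.0, 0.871, 0.491, -0.0]
contact_force: [0.2, -1.0, -1.3]
gripper_width: 1.0
```

>>> play_rows --increments '[{"offset": [0, 0, 20], "twist": 0, "grip": 1}, {"offset": [0, 0, 40], "twist": 0, "grip": 1}, {"offset": [0, 0, 60], "twist": 0, "grip": 1}, {"offset": [0, 0, 76], "twist": 0, "grip": 1}, {"offset": [0, 0, 76], "twist": 0, "grip": 0.9}]'

```text
time: 4.48
tool_pos: [0.5604, 0.0116, 0.2146]
tool_rot: [-0.002, 0.872, 0.49, -0.003]
contact_force: [-0.6, -0.2, -1.6]
gripper_width: 0.904
```

>>> play_rows --increments '[{"offset": [0, 0, 0], "twist": 0, "grip": 0.6}, {"offset": [0, 0, 0], "twist": 0, "grip": 0.4}, {"offset": [0, 0, 0], "twist": 0, "grip": 0.4}, {"offset": [0, 0, 0], "twist": 0, "grip": 0.4}, {"offset": [0, 0, 0], "twist": 0, "grip": 0.4}]'

```text
time: 4.9
tool_pos: [0.5626, 0.0114, 0.2198]
tool_rot: [0.001, 0.872, 0.49, 0.001]
contact_force: [0.5, 0.2, 0.2]
gripper_width: 0.663
```

```bash
python3 - <<'E'
from h import *
go(.562,.0085,.064,-.545)
cv2.imwrite("pics/w2.png",manip.grab_frame("wrist"))
E
```

```text
t 4.9 tcp [0.5626 0.0114 0.2198] phi -0.548 off [-2.8  1.   0.8] twist -0.003 w 0.663 F [0.5 0.2 0.2]
```

View pics/w2.png

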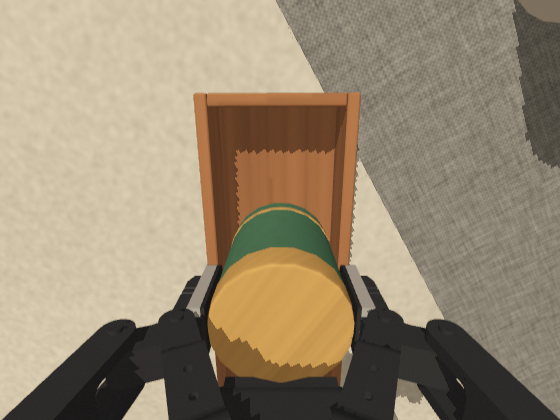

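Tin is between the pads, lid centred at (282,312); the caddy's +v end rim shows at (195,94)–(360,94) outer, (208,105)–(348,105) inner. Refining the caddy pose from this.

```bash
python3 - <<'E'
from h import *
C=[ray("wrist",u,v,.036) for u,v in [(195,94),(360,94),(208,105),(348,105)]]
print(C,np.linalg.norm(C[1]-C[0]),np.linalg.norm(C[3]-C[2]))
y=np.arctan2(*(C[1]-C[0])[[1,0]]);print("yaw",y)
y=-.546;v=np.array([-np.sin(y),np.cos(y)]);u=np.array([v[1],-v[0]])
tool=manip.state()["tool_pos"]
for m,h in (((C[0]+C[1])/2,.090),((C[2]+C[3])/2,.084)):
    c=m[:2]-h*v;print("centre",c,"tool rel: along",(tool[:2]-c)@v,"across",(tool[:2]-c)@u)
t=[ray("wrist",282,248,.086),ray("wrist",282,380,.086)];print("lid +v edge",(t[0][:2]-tool[:2])@v,"-v",(t[1][:2]-tool[:2])@v)
E
```

```text
[array([0.5753, 0.1053, 0.036 ]), array([0.6389, 0.0664, 0.036 ]), array([0.5775, 0.0984, 0.036 ]), array([0.6321, 0.0651, 0.036 ])] 0.07462206675041198 0.0639705283226343
yaw -0.5486168005945987
centre [0.5604 0.009 ] tool rel: along 0.0032329470364295086 across 0.0006092810116920387
centre [0.5612 0.01  ] tool rel: along 0.0019451207748770573 across 0.0004112274723116988
lid +v edge 0.033554863987326336 -v -0.026495636987070127
```

```bash
python3 - <<'E'
import cv2
im=cv2.imread("pics/w2.png");print([(r,im[r,276:288].mean(0).round().tolist()) for r in range(196,300,5)])
E
```

```text
[(196, [66.0, 109.0, 166.0]), (201, [66.0, 108.0, 166.0]), (206, [75.0, 112.0, 94.0]), (211, [75.0, 106.0, 72.0]), (216, [74.0, 106.0, 72.0]), (221, [74.0, 105.0, 71.0]), (226, [75.0, 105.0, 72.0]), (231, [75.0, 106.0, 71.0]), (236, [74.0, 105.0, 71.0]), (241, [74.0, 104.0, 71.0]), (246, [75.0, 105.0, 71.0]), (251, [73.0, 139.0, 185.0]), (256, [73.0, 140.0, 185.0]), (261, [74.0, 140.0, 187.0]), (266, [92.0, 168.0, 216.0]), (271, [86.0, 160.0, 208.0]), (276, [87.0, 160.0, 208.0]), (281, [86.0, 159.0, 207.0]), (286, [85.0, 159.0, 206.0]), (291, [85.0, 158.0, 206.0]), (296, [86.0, 160.0, 207.0])]
```

>>> play_rows --increments '[{"offset": [0, -0.5, -4], "twist": 0, "grip": 0.4}, {"offset": [0, -0.5, -8], "twist": 0, "grip": 0.4}, {"offset": [-10, -0.5, -8], "twist": 0, "grip": 0.4}, {"offset": [-20, -0.5, -8], "twist": 0, "grip": 0.4}, {"offset": [-30, -0.5, -8], "twist": 0, "grip": 0.4}]'

```text
time: 5.37
tool_pos: [0.5454, -0.0147, 0.2265]
tool_rot: [-0.0, 0.872, 0.489, -0.0]
contact_force: [0.4, -0.0, -1.9]
gripper_width: 0.667
```

>>> play_rows --increments '[{"offset": [-10, 0, 0], "twist": 0, "grip": 0.4}, {"offset": [-20, 0, 0], "twist": 0, "grip": 0.4}, {"offset": [-23, 0, 0], "twist": 0, "grip": 0.4}, {"offset": [-25, 0, 0], "twist": 0, "grip": 0.4}, {"offset": [-25, 0, 0], "twist": 0, "grip": 0.4}]'

```text
time: 5.78
tool_pos: [0.5329, -0.0357, 0.2267]
tool_rot: [-0.0, 0.872, 0.489, 0.0]
contact_force: [0.1, 0.4, -2.0]
gripper_width: 0.664
```

```bash
python3 - <<'E'
from h import *
go(.562,.0085,.064,-.545)
cv2.imwrite("pics/w3.png",manip.grab_frame("wrist"))
E
```

```text
t 5.78 tcp [ 0.5329 -0.0357  0.2267] phi -0.549 off [52.9  1.8  7.7] twist -0.004 w 0.664 F [ 0.1  0.4 -2. ]
```

View pics/w3.png

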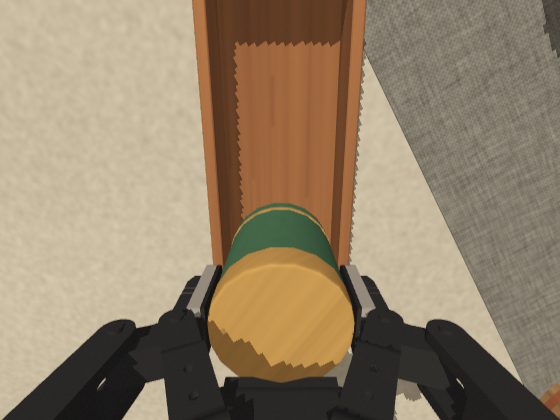

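Lid now spans rows 264–380, so the tin sits centred in the pads and is held clear. Setting it down at the −v end.

>>> play_rows --increments '[{"offset": [0, 0, 3], "twist": 0, "grip": 0.4}, {"offset": [0, 0, 6], "twist": 0, "grip": 0.4}, {"offset": [0, 0, 7.5], "twist": 0, "grip": 0.4}, {"offset": [0, 0, 7.5], "twist": 0, "grip": 0.4}, {"offset": [0, 0, 7.5], "twist": 0, "grip": 0.7}]'

```text
time: 6.25
tool_pos: [0.5335, -0.035, 0.2195]
tool_rot: [0.0, 0.872, 0.49, 0.0]
contact_force: [0.1, -0.7, -1.1]
gripper_width: 0.698
```

>>> play_rows --increments '[{"offset": [0, 0, 0], "twist": 0, "grip": 1}, {"offset": [0, 0, 0], "twist": 0, "grip": 1}, {"offset": [0, 0, -15], "twist": 0, "grip": 1}, {"offset": [0, 0, -45], "twist": 0, "grip": 1}, {"offset": [0, 0, -80], "twist": 0, "grip": 1}]'

```text
time: 6.67
tool_pos: [0.532, -0.035, 0.2973]
tool_rot: [-0.002, 0.872, 0.489, -0.002]
contact_force: [0.1, 0.4, 0.3]
gripper_width: 1.0
```

>>> play_rows --increments '[{"offset": [0, 0, -35], "twist": 0, "grip": 1}, {"offset": [0, 0, -70], "twist": 0, "grip": 1}, {"offset": [0, 0, -105], "twist": 0, "grip": 1}, {"offset": [0, 0, -105], "twist": 0, "grip": 1}]'

```text
time: 7.0
tool_pos: [0.5346, -0.0355, 0.4137]
tool_rot: [0.005, 0.872, 0.489, 0.006]
contact_force: [1.0, -1.0, 1.9]
gripper_width: 0.998
```

```bash
python3 - <<'E'
from h import *
go(.53,-.27,.25,None)
E
```

```text
t 7.0 tcp [ 0.5346 -0.0355  0.4137] phi -0.548 off [-202.6  118.1    9.3] twist None w 0.998 F [ 1.  -1.   1.9]
```

>>> play_rows --increments '[{"offset": [-36, 11, 0], "twist": 0, "grip": 1}, {"offset": [-72, 22, 0], "twist": 0, "grip": 1}, {"offset": [-108, 33, 0], "twist": 0, "grip": 1}, {"offset": [-144, 44, 0], "twist": 0, "grip": 1}, {"offset": [-180, 56, 0], "twist": 0, "grip": 1}]'

```text
time: 7.42
tool_pos: [0.4864, -0.2194, 0.4041]
tool_rot: [0.0, 0.872, 0.49, 0.0]
contact_force: [0.9, -0.4, 1.1]
gripper_width: 0.997
```

>>> play_rows --increments '[{"offset": [-30, 9, 5], "twist": -0.01, "grip": 1}, {"offset": [-41, 13, 9], "twist": -0.03, "grip": 1}, {"offset": [-41, 13, 9], "twist": -0.03, "grip": 1}, {"offset": [-41, 13, 9], "twist": -0.03, "grip": 1}]'

```text
time: 7.75
tool_pos: [0.4767, -0.2602, 0.3946]
tool_rot: [-0.001, 0.865, 0.502, 0.0]
contact_force: [0.2, 0.0, 0.3]
gripper_width: 0.999
```

```bash
python3 - <<'E'
from h import *
go(.478,-.26,.25,-.52)
T=np.array(manip.get_calibration("wrist")["T"])
im=manip.grab_frame("wrist");cv2.imwrite("pics/w4.png",im)
for r in manip.tip_of("domino_box","wrist")[:3]:
    P=w("wrist",r["xyz"],T);print(round(r["p"],2),P,pix("wrist",P).round())
E
```

```text
t 7.75 tcp [ 0.4767 -0.2602  0.3946] phi -0.52 off [  0.8   1.1 -10.4] twist 0.0 w 0.999 F [0.2 0.  0.3]
0.9 [ 0.4664 -0.3788  0.0041] [320. 266.]
0.76 [ 0.4752 -0.2587  0.0002] [279. 181.]
0.58 [ 0.3675 -0.2666  0.0039] [205. 230.]
```

View pics/w4.png

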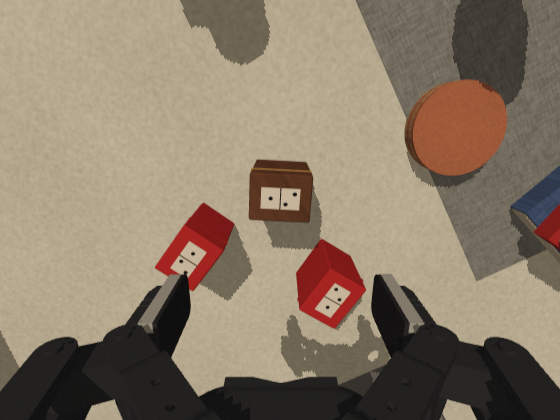

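The dark box's top is at (249,174),(313,178),(310,222),(249,219); red look-alikes are at (195,250) and (330,285). Measuring it and checking finger room.

```bash
python3 - <<'E'
from h import *
C=np.array([ray("wrist",u,v,.08) for u,v in [(249,174),(313,178),(310,222),(249,219)]]);c=C.mean(0)
x=C[1]+C[2]-C[0]-C[3];d=C[0]+C[1]-C[2]-C[3]
y=np.arctan2(x[1],x[0]);print("c",c,"yaw",y,np.arctan2(-d[0],d[1]),"sizes",np.linalg.norm(x)/2,np.linalg.norm(d)/2)
y=(y+np.arctan2(-d[0],d[1]))/2
v=np.array([-np.sin(y),np.cos(y)]);u=np.array([v[1],-v[0]])
for a,b in [(157,268),(204,204),(233,225),(192,290),(320,240),(297,277),(363,285),(335,328)]:
    p=ray("wrist",a,b,.08)[:2]-c[:2];print("red",(a,b),"u,v mm",p@u*1e3,p@v*1e3)
p=ray("wrist",204,204,.08)
go(c[0],c[1],.06,y)
E
```

```text
c [ 0.4772 -0.259   0.08  ] yaw -0.5761776851596874 -0.5513949675143083 sizes 0.05815247666818101 0.04295890106085095
red (157, 268) u,v mm -120.02502783446721 -77.5097604553047
red (204, 204) u,v mm -70.98636962116619 -8.312350405136208
red (233, 225) u,v mm -43.951448831427726 -28.056416167067287
red (192, 290) u,v mm -86.09989663273342 -101.24420110719836
red (320, 240) u,v mm 40.38603672228094 -39.78617355081918
red (297, 277) u,v mm 20.588898390904063 -81.31003567466539
red (363, 285) u,v mm 88.42010976163985 -87.45927682301742
red (335, 328) u,v mm 65.11421455447183 -141.1492104381818
t 7.85 tcp [ 0.4771 -0.2591  0.3952] phi -0.517 off [ -0.   -0.  180.2] twist 0.046 w 0.997 F [0.1 1.5 0.1]
```

>>> play_rows --increments '[{"offset": [0, 0, 30], "twist": 0.046, "grip": 1}, {"offset": [0, 0, 60], "twist": 0.046, "grip": 1}, {"offset": [0, 0, 90], "twist": 0.046, "grip": 1}, {"offset": [0, 0, 115], "twist": 0.046, "grip": 1}, {"offset": [0, 0, 120], "twist": 0.046, "grip": 1}]'

```text
time: 8.27
tool_pos: [0.4758, -0.2574, 0.2702]
tool_rot: [-0.004, 0.875, 0.483, -0.002]
contact_force: [-1.5, 1.3, -0.7]
gripper_width: 1.003
```

>>> play_rows --increments '[{"offset": [0, 0, 20], "twist": 0, "grip": 1}, {"offset": [0, 0, 40], "twist": 0, "grip": 1}, {"offset": [0, 0, 55], "twist": 0, "grip": 1}, {"offset": [0, 0, 60], "twist": 0, "grip": 1}, {"offset": [0, 0, 60], "twist": 0, "grip": 0.9}]'

```text
time: 8.68
tool_pos: [0.477, -0.259, 0.2149]
tool_rot: [-0.001, 0.876, 0.483, -0.0]
contact_force: [-1.0, -0.2, -1.4]
gripper_width: 0.9
```

>>> play_rows --increments '[{"offset": [0, 0, 0], "twist": 0, "grip": 0.7}, {"offset": [0, 0, 0], "twist": 0, "grip": 0.4}, {"offset": [0, 0, 0], "twist": 0, "grip": 0.4}, {"offset": [0, 0, 0], "twist": 0, "grip": 0.4}, {"offset": [0, 0, 0], "twist": 0, "grip": 0.4}]'

```text
time: 9.1
tool_pos: [0.4777, -0.2603, 0.2174]
tool_rot: [0.002, 0.876, 0.482, 0.001]
contact_force: [-0.3, 1.2, 6.5]
gripper_width: 0.668
```

>>> play_rows --increments '[{"offset": [0, 0, -10], "twist": 0, "grip": 0.4}, {"offset": [0, 0, -40], "twist": 0, "grip": 0.4}, {"offset": [0, 0, -80], "twist": 0, "grip": 0.4}, {"offset": [0, 0, -100], "twist": 0, "grip": 0.4}, {"offset": [0, 0, -100], "twist": 0, "grip": 0.4}]'

```text
time: 9.52
tool_pos: [0.4782, -0.2608, 0.322]
tool_rot: [0.005, 0.876, 0.482, 0.002]
contact_force: [1.2, -0.2, -0.4]
gripper_width: 0.669
```

```bash
python3 - <<'E'
from h import *
go(.562,.0085,.16,-.546)
cv2.imwrite("pics/w5.png",manip.grab_frame("wrist"))
E
```

```text
t 9.52 tcp [ 0.4782 -0.2608  0.322 ] phi -0.564 off [272.4 -73.2   6. ] twist -0.018 w 0.669 F [ 1.2 -0.2 -0.4]
```

View pics/w5.png

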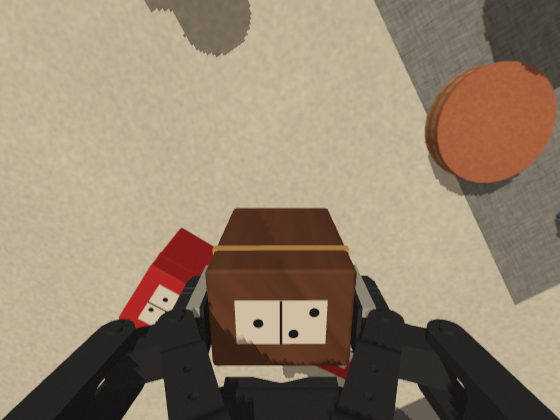

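Box is held squarely: top face rows 269–365, centred at column 282. Working out its offset along the pads and the drop point.

```bash
python3 - <<'E'
from h import *
s=manip.state();tool=s["tool_pos"];f=-.564
v=np.array([-np.sin(f),np.cos(f)])
zt=tool[2]-.2174+.08
e=[(ray("wrist",282,r,zt)[:2]-tool[:2])@v for r in (269,365)];print("box edges along",e,np.mean(e),"z",zt)
# tin in same tool-relative geometry: lid top at .086 with tool z .2198 -> virtual height now
zl=tool[2]-.2198+.086
t=[(ray("wrist",282,r,zl)[:2]-tool[:2])@v for r in (264,380)];print("tin edges",t,np.mean(t))
y=-.547;v=np.array([-np.sin(y),np.cos(y)]);u=np.array([v[1],-v[0]])
tin=np.array([.5333,-.0352])+np.mean(t)*v
for c in ([.5604,.009],[.5612,.010],[.562,.0085]): print("tin rel centre",(tin-c)@v,(tin-c)@u)
c=np.array([.5608,.0095])
for g in (.003,):
    b=tin+v*(.029+g+.023);tg=b-v*np.mean(e); tg=tg-u*((tg-c)@u)
    print("box centre along",(b-c)@v,"tool target",tg)
go(tg[0],tg[1],.16,y);go(tg[0],tg[1],.2234-.155,y)
cv2.imwrite("pics/t5.png",manip.grab_frame("top"))
E
```

```text
box edges along [np.float64(0.023086614777211623), np.float64(-0.022324102132740678)] 0.00038125632223547264 z 0.18137321178211574
tin edges [np.float64(0.027068813846013236), np.float64(-0.02667307504070078)] 0.00019786940265622763
tin rel centre -0.051648303150650436 -0.00015617801623031221
tin rel centre -0.05291849374137524 -0.0003193217051496466
tin rel centre -0.05205346246950821 -0.001782783661844165
box centre along 0.002716601553987194 tool target [0.562  0.0115]
t 9.57 tcp [ 0.4775 -0.2603  0.3188] phi -0.564 off [274.9 -73.9   3.2] twist -0.017 w 0.672 F [ 0.6  0.5 -2.9]
t 9.57 tcp [ 0.4775 -0.2603  0.3188] phi -0.564 off [275.  -74.5  94.8] twist -0.017 w 0.672 F [ 0.6  0.5 -2.9]
```

>>> play_rows --increments '[{"offset": [34, -9, 0], "twist": 0, "grip": 0.4}, {"offset": [70, -19, 0], "twist": 0, "grip": 0.4}, {"offset": [106, -29, 0], "twist": 0, "grip": 0.4}, {"offset": [142, -38, 0], "twist": 0, "grip": 0.4}, {"offset": [178, -48, 0], "twist": 0, "grip": 0.4}]'

```text
time: 10.03
tool_pos: [0.5306, -0.0819, 0.3121]
tool_rot: [-0.002, 0.876, 0.482, -0.002]
contact_force: [0.2, 0.3, -1.9]
gripper_width: 0.67
```

>>> play_rows --increments '[{"offset": [34, -9, 0], "twist": 0, "grip": 0.4}, {"offset": [68, -18, 0], "twist": 0, "grip": 0.4}, {"offset": [96.5, -26.5, 0], "twist": -0.017, "grip": 0.4}, {"offset": [96.5, -26.5, 0], "twist": -0.017, "grip": 0.4}, {"offset": [96.5, -26.5, 0], "twist": -0.017, "grip": 0.4}]'

```text
time: 10.45
tool_pos: [0.5598, 0.0134, 0.3122]
tool_rot: [-0.001, 0.871, 0.491, -0.002]
contact_force: [0.0, -0.2, -1.9]
gripper_width: 0.675
```

```bash
python3 - <<'E'
from h import *
go(.562,.0115,.2234-.155,-.547)
cv2.imwrite("pics/w6.png",manip.grab_frame("wrist"))
E
```

```text
t 10.45 tcp [0.5598 0.0134 0.3122] phi -0.544 off [-0.2  3.3 88.8] twist 0.003 w 0.675 F [ 0.  -0.2 -1.9]
```

View pics/w6.png

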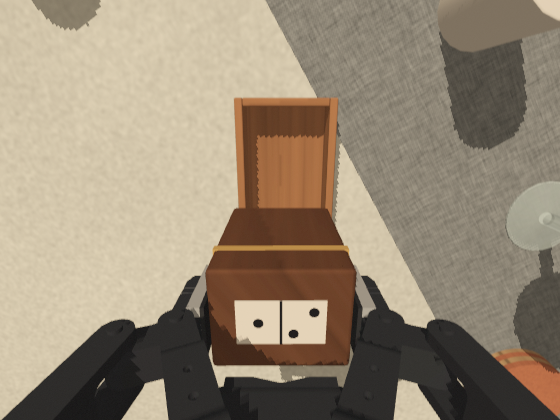

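The box hangs over the caddy; its +v rim shows at (235,98)–(338,98). Checking that against the earlier caddy pose.

```bash
python3 - <<'E'
from h import *
a,b=[ray("wrist",u,98,.036) for u in (235,338)];y=-.547;v=np.array([-np.sin(y),np.cos(y)]);u=np.array([v[1],-v[0]])
print(np.linalg.norm(b-a),np.arctan2(*(b-a)[[1,0]]));c=(a+b)[:2]/2-.09*v;t=manip.state()["tool_pos"][:2];print(c,(t-c)@v,(t-c)@u)
E
```

```text
0.0748759906900724 -0.5469390481669819
[0.5608 0.0075] 0.0035622551573155836 -0.0034027314241320858
```

>>> play_rows --increments '[{"offset": [-0.5, 3.3, 0], "twist": 0, "grip": 0.4}, {"offset": [-0.5, 3.3, 5], "twist": 0, "grip": 0.4}, {"offset": [-0.5, 3.3, 20], "twist": 0, "grip": 0.4}, {"offset": [-0.5, 3.3, 40], "twist": 0, "grip": 0.4}, {"offset": [-0.5, 3.3, 50], "twist": 0, "grip": 0.4}]'

```text
time: 10.92
tool_pos: [0.5622, 0.0087, 0.2625]
tool_rot: [-0.001, 0.872, 0.489, -0.001]
contact_force: [-0.5, 0.5, -3.4]
gripper_width: 0.673
```

>>> play_rows --increments '[{"offset": [0, 0, 8], "twist": 0, "grip": 0.4}, {"offset": [0, 0, 16], "twist": 0, "grip": 0.4}, {"offset": [0, 0, 22], "twist": 0, "grip": 0.4}, {"offset": [0, 0, 26], "twist": 0, "grip": 0.4}, {"offset": [0, 0, 26], "twist": 0, "grip": 0.4}]'

```text
time: 11.33
tool_pos: [0.563, 0.0098, 0.2385]
tool_rot: [-0.0, 0.872, 0.49, -0.0]
contact_force: [-0.5, 0.3, -2.7]
gripper_width: 0.672
```

```bash
python3 - <<'E'
from h import *
go(.562,.0115,.2234-.155,-.547)
E
```

```text
t 11.33 tcp [0.563  0.0098 0.2385] phi -0.547 off [ 0.9 -1.7 15.1] twist -0.0 w 0.672 F [-0.5  0.3 -2.7]
```

>>> play_rows --increments '[{"offset": [0.4, -1.2, 4], "twist": 0, "grip": 0.4}, {"offset": [0.4, -1.2, 8], "twist": 0, "grip": 0.4}, {"offset": [0.4, -1.2, 11], "twist": 0, "grip": 0.4}, {"offset": [0.4, -1.2, 13.5], "twist": 0, "grip": 0.4}, {"offset": [0.4, -1.2, 13.5], "twist": 0, "grip": 0.4}]'

```text
time: 11.75
tool_pos: [0.5621, 0.0109, 0.2251]
tool_rot: [-0.0, 0.872, 0.49, -0.0]
contact_force: [-0.5, 0.1, -2.0]
gripper_width: 0.674
```

>>> play_rows --increments '[{"offset": [0, 0, 1.5], "twist": 0, "grip": 0.4}, {"offset": [0, 0, 1.5], "twist": 0, "grip": 0.4}]'

```text
time: 11.92
tool_pos: [0.5623, 0.0108, 0.2241]
tool_rot: [-0.0, 0.872, 0.49, -0.0]
contact_force: [-0.2, 0.9, -1.9]
gripper_width: 0.674
```

Not yet touching; a touch lower until the force shows.

>>> play_rows --increments '[{"offset": [0, 0, 0.7], "twist": 0, "grip": 0.4}, {"offset": [0, 0, 1.2], "twist": 0, "grip": 0.4}, {"offset": [0, 0, 1.2], "twist": 0, "grip": 0.4}]'

```text
time: 12.17
tool_pos: [0.5625, 0.0108, 0.2234]
tool_rot: [0.0, 0.872, 0.49, 0.0]
contact_force: [-0.8, 0.3, 0.8]
gripper_width: 0.672
```

>>> play_rows --increments '[{"offset": [0, 0, 0.5], "twist": 0, "grip": 0.4}, {"offset": [0, 0, 0.5], "twist": 0, "grip": 0.4}]'

```text
time: 12.33
tool_pos: [0.5626, 0.0108, 0.2234]
tool_rot: [0.0, 0.872, 0.49, 0.0]
contact_force: [-3.3, 1.4, 5.7]
gripper_width: 0.671
```

Touched down at exactly the predicted height. Releasing and rising.

>>> play_rows --increments '[{"offset": [0, 0, 0], "twist": 0, "grip": 0.75}, {"offset": [0, 0, 0], "twist": 0, "grip": 0.85}, {"offset": [0, 0, 0], "twist": 0, "grip": 0.95}, {"offset": [0, 0, -5], "twist": 0, "grip": 0.95}, {"offset": [0, 0, -25], "twist": 0, "grip": 1}]'

```text
time: 12.75
tool_pos: [0.5608, 0.0109, 0.2443]
tool_rot: [-0.002, 0.872, 0.49, -0.003]
contact_force: [0.1, -0.3, 0.1]
gripper_width: 1.001
```

>>> play_rows --increments '[{"offset": [0, 0, -35], "twist": 0, "grip": 1}, {"offset": [0, 0, -70], "twist": 0, "grip": 1}, {"offset": [0, 0, -105], "twist": 0, "grip": 1}, {"offset": [0, 0, -140], "twist": 0, "grip": 1}, {"offset": [0, 0, -160], "twist": 0, "grip": 1}]'

```text
time: 13.17
tool_pos: [0.5628, 0.0108, 0.413]
tool_rot: [0.002, 0.872, 0.49, 0.003]
contact_force: [1.2, -0.0, 0.3]
gripper_width: 0.998
```

>>> play_rows --increments '[{"offset": [0, 0, 0], "twist": 0, "grip": 1}, {"offset": [0, 0, 0], "twist": 0, "grip": 1}]'

```text
time: 13.33
tool_pos: [0.5626, 0.0108, 0.4097]
tool_rot: [0.001, 0.872, 0.49, 0.002]
contact_force: [0.1, -0.2, -1.1]
gripper_width: 1.001
```

```bash
python3 - <<'E'
from h import *
go(.52,.309,.25,-.0)
cv2.imwrite("pics/w7.png",manip.grab_frame("wrist"))
E
```

```text
t 13.33 tcp [0.5626 0.0108 0.4097] phi -0.547 off [ 232.5 -191.5    4.4] twist -0.547 w 1.001 F [ 0.1 -0.2 -1.1]
```

View pics/w7.png

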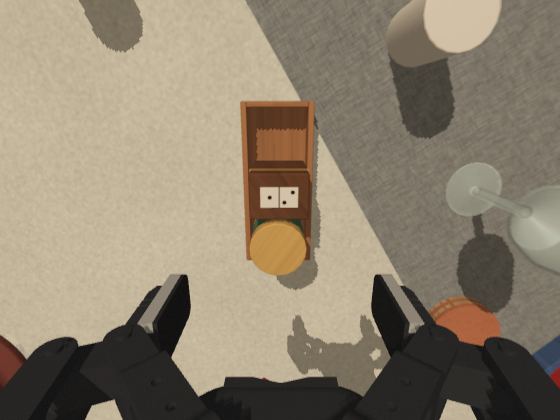

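The caddy now shows tin lid (278,248), box (279,195) and free floor above up to the inner rim at row ~107. Measuring the free gap, then on to the jar.

```bash
python3 - <<'E'
from h import *
im=cv2.imread("pics/w7.png");g=im[:,262:296].mean(1).round().astype(int)
print([(r,g[r].tolist()) for r in list(range(98,114))+list(range(164,178))])
y=-.547;v=np.array([-np.sin(y),np.cos(y)]);u=np.array([v[1],-v[0]]);t=manip.state()["tool_pos"][:2]
A=lambda r,z,c=279:(ray("wrist",c,r,z)[:2]-t)@v
print("rim in/out",[(r,round(A(r,.036)*1e3,1)) for r in (102,107,108)],"box",[(r,round(A(r,.086)*1e3,1)) for r in (169,171,173,219)],"tin",A(248,.086))
a,b=[ray("wrist",c,102,.036)[:2] for c in (241,314)];m=(a+b)/2;print("rim centre across",(m-t)@u,np.linalg.norm(a-b),np.arctan2(*(b-a)[::-1]))
E
```

```text
[(98, [156, 183, 196]), (99, [156, 183, 196]), (100, [138, 167, 188]), (101, [93, 130, 173]), (102, [65, 107, 165]), (103, [62, 104, 161]), (104, [60, 100, 156]), (105, [58, 97, 152]), (106, [47, 79, 126]), (107, [33, 54, 87]), (108, [33, 55, 89]), (109, [33, 55, 89]), (110, [33, 55, 89]), (111, [33, 55, 89]), (112, [33, 55, 89]), (113, [33, 55, 89]), (164, [30, 49, 82]), (165, [30, 49, 82]), (166, [30, 49, 82]), (167, [30, 49, 82]), (168, [40, 73, 110]), (169, [49, 92, 134]), (170, [42, 77, 116]), (171, [30, 49, 82]), (172, [30, 48, 81]), (173, [34, 55, 93]), (174, [38, 61, 101]), (175, [36, 58, 97]), (176, [35, 56, 95]), (177, [35, 56, 95])]
rim in/out [(102, np.float64(85.7)), (107, np.float64(80.9)), (108, np.float64(79.9))] box [(169, np.float64(26.7)), (171, np.float64(24.8)), (173, np.float64(23.0)), (219, np.float64(-22.2))] tin -0.052968872210275124
rim centre across -0.002680082550768801 0.07385589511664714 -0.5479636364998239
```

>>> play_rows --increments '[{"offset": [26, -21, 0], "twist": 0, "grip": 1}, {"offset": [52, -43, 0], "twist": 0, "grip": 1}, {"offset": [78, -64, 0], "twist": 0, "grip": 1}, {"offset": [104, -85, 0], "twist": 0, "grip": 1}, {"offset": [130, -107, 0], "twist": 0, "grip": 1}]'

```text
time: 13.8
tool_pos: [0.5378, 0.1787, 0.4047]
tool_rot: [-0.001, 0.872, 0.49, -0.002]
contact_force: [0.2, 0.1, 0.0]
gripper_width: 0.999
```

>>> play_rows --increments '[{"offset": [26, -21, 0], "twist": 0, "grip": 1}, {"offset": [52, -43, 0], "twist": 0, "grip": 1}, {"offset": [78, -64, 0], "twist": 0, "grip": 1}, {"offset": [102, -84, 4], "twist": 0, "grip": 1}, {"offset": [102, -84, 4], "twist": 0, "grip": 1}]'

```text
time: 14.22
tool_pos: [0.5181, 0.3122, 0.3998]
tool_rot: [-0.001, 0.871, 0.492, -0.002]
contact_force: [-0.7, -0.3, 0.1]
gripper_width: 0.997
```

```bash
python3 - <<'E'
from h import *
go(.52,.309,.06)
T=np.array(manip.get_calibration("wrist")["T"])
im=manip.grab_frame("wrist");cv2.imwrite("pics/w8.png",im)
for r in manip.tip_of("candle_jar","wrist")[:3]:
    P=w("wrist",r["xyz"],T);print(round(r["p"],2),P,pix("wrist",P).round())
E
```

```text
t 14.22 tcp [0.5181 0.3122 0.3998] phi -0.542 off [ -1.2   4.1 184.8] twist None w 0.997 F [-0.7 -0.3  0.1]
0.84 [0.5169 0.3136 0.0013] [278. 175.]
```

View pics/w8.png

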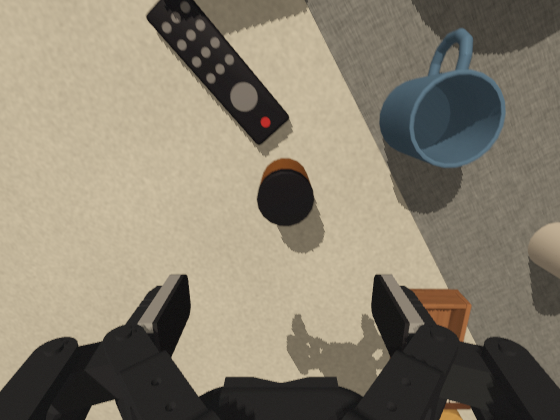

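The jar's black lid is at (286,197), upright and clear of the remote's end (265,130) and the mug (440,115).

```bash
python3 - <<'E'
from h import *
im=cv2.imread("pics/w8.png");m=(im.max(2)<45).astype('uint8');m[:150]=0;m[240:]=0;m[:,:240]=0;m[:,330:]=0
x,y,ww,hh,_=max(cv2.connectedComponentsWithStats(m)[2][1:].tolist(),key=lambda s:s[4]);print(x,y,ww,hh)
f=-.542;v=np.array([-np.sin(f),np.cos(f)])
e=ray("wrist",x+ww/2-.5,y+hh-.5,.084);c=e[:2]+.027*v;print("jar",c,pix("wrist",[*c,.084]))
go(c[0],c[1],.062,-.547)
im=cv2.imread("pics/w7.png");g=im[125:150,225:330].mean((0,2)).round().astype(int);print(g.tolist())
g=im[182:210,235:325].mean((0,2)).round().astype(int);print(g.tolist())
E
```

```text
257 170 57 55
jar [0.522  0.3067] [285.0232 197.4127]
t 14.32 tcp [0.5192 0.309  0.4006] phi -0.545 off [  0.3   4.1 183.6] twist 0.002 w 1.004 F [-0.5  0.9 -0.5]
[177, 177, 177, 177, 177, 178, 179, 179, 179, 178, 176, 176, 177, 178, 179, 178, 150, 114, 111, 112, 112, 100, 59, 53, 56, 58, 57, 60, 62, 62, 61, 70, 90, 92, 90, 90, 91, 88, 86, 90, 92, 92, 90, 91, 93, 95, 94, 90, 92, 94, 95, 94, 95, 95, 94, 92, 92, 96, 98, 97, 98, 99, 99, 98, 95, 94, 90, 92, 93, 94, 95, 96, 93, 93, 97, 99, 97, 96, 96, 95, 86, 68, 71, 102, 111, 111, 112, 109, 100, 107, 107, 105, 113, 142, 157, 153, 148, 142, 137, 132, 127, 122, 118, 116, 116]
[177, 178, 178, 178, 178, 178, 178, 177, 165, 120, 107, 106, 104, 90, 63, 66, 66, 66, 66, 65, 65, 65, 65, 65, 71, 138, 159, 159, 159, 159, 158, 158, 155, 143, 137, 139, 149, 157, 157, 157, 157, 157, 156, 126, 101, 152, 157, 151, 139, 135, 140, 152, 156, 157, 157, 155, 144, 137, 138, 148, 156, 157, 148, 90, 61, 62, 62, 62, 62, 63, 63, 63, 62, 54, 53, 61, 75, 105, 110, 110, 112, 131, 158, 172, 177, 178, 178, 179, 178, 178]
```

>>> play_rows --increments '[{"offset": [0, 4, 30], "twist": 0, "grip": 1}, {"offset": [0, 4, 60], "twist": 0, "grip": 1}, {"offset": [0, 4, 90], "twist": 0, "grip": 1}, {"offset": [0, 4, 115], "twist": 0, "grip": 1}, {"offset": [0, 4, 120], "twist": 0, "grip": 1}]'

```text
time: 14.73
tool_pos: [0.5215, 0.3038, 0.2765]
tool_rot: [-0.0, 0.872, 0.489, -0.006]
contact_force: [-1.0, -0.3, -1.3]
gripper_width: 1.001
```

>>> play_rows --increments '[{"offset": [0, 0, 20], "twist": 0, "grip": 1}, {"offset": [0, 0, 40], "twist": 0, "grip": 1}, {"offset": [0, 0, 56], "twist": 0, "grip": 1}, {"offset": [0, 0, 63], "twist": 0, "grip": 1}, {"offset": [0, 0, 63], "twist": 0, "grip": 0.9}]'

```text
time: 15.15
tool_pos: [0.5229, 0.3052, 0.2189]
tool_rot: [-0.0, 0.872, 0.489, -0.002]
contact_force: [-0.5, 0.9, 0.3]
gripper_width: 0.905
```

>>> play_rows --increments '[{"offset": [0, 0, 0], "twist": 0, "grip": 0.7}, {"offset": [0, 0, 0], "twist": 0, "grip": 0.35}, {"offset": [0, 0, 0], "twist": 0, "grip": 0.35}, {"offset": [0, 0, 0], "twist": 0, "grip": 0.35}, {"offset": [0, 0, 0], "twist": 0, "grip": 0.35}]'

```text
time: 15.57
tool_pos: [0.5239, 0.3068, 0.2227]
tool_rot: [-0.0, 0.872, 0.49, 0.001]
contact_force: [-4.1, 1.6, 5.8]
gripper_width: 0.623
```

>>> play_rows --increments '[{"offset": [0, 0, -10], "twist": 0, "grip": 0.35}, {"offset": [0, 0, -40], "twist": 0, "grip": 0.35}, {"offset": [0, 0, -80], "twist": 0, "grip": 0.35}, {"offset": [0, 0, -110], "twist": 0, "grip": 0.35}, {"offset": [0, 0, -110], "twist": 0, "grip": 0.35}]'

```text
time: 15.98
tool_pos: [0.5254, 0.3069, 0.3397]
tool_rot: [0.001, 0.872, 0.49, 0.007]
contact_force: [2.1, 0.5, -0.6]
gripper_width: 0.628
```

```bash
python3 - <<'E'
from h import *
y=-.547;v=np.array([-np.sin(y),np.cos(y)]);u=np.array([v[1],-v[0]])
t=np.array([.5626,.0108])+.0522*v-.0012*u;print(t)
go(*t,.17,y)
im=manip.grab_frame("wrist");cv2.imwrite("pics/w9.png",im)
m=(im.max(2)<45).astype('uint8');print([ (r,im[r,275:288].mean((0)).round().tolist()) for r in range(190,400,6)])
E
```

```text
[0.5887 0.056 ]
t 15.98 tcp [0.5254 0.3069 0.3397] phi -0.547 off [-181.5  184.5   14.3] twist -0.0 w 0.628 F [ 2.1  0.5 -0.6]
[(190, [178.0, 206.0, 218.0]), (196, [180.0, 207.0, 220.0]), (202, [60.0, 104.0, 157.0]), (208, [41.0, 88.0, 147.0]), (214, [41.0, 87.0, 147.0]), (220, [41.0, 87.0, 147.0]), (226, [40.0, 87.0, 147.0]), (232, [41.0, 87.0, 148.0]), (238, [42.0, 90.0, 151.0]), (244, [29.0, 29.0, 32.0]), (250, [28.0, 29.0, 32.0]), (256, [29.0, 29.0, 32.0]), (262, [39.0, 40.0, 44.0]), (268, [33.0, 34.0, 38.0]), (274, [33.0, 35.0, 37.0]), (280, [34.0, 35.0, 37.0]), (286, [33.0, 35.0, 37.0]), (292, [33.0, 34.0, 37.0]), (298, [33.0, 34.0, 37.0]), (304, [33.0, 34.0, 37.0]), (310, [33.0, 34.0, 37.0]), (316, [34.0, 35.0, 37.0]), (322, [34.0, 35.0, 37.0]), (328, [34.0, 33.0, 37.0]), (334, [33.0, 32.0, 37.0]), (340, [33.0, 32.0, 37.0]), (346, [32.0, 32.0, 37.0]), (352, [31.0, 32.0, 36.0]), (358, [31.0, 31.0, 36.0]), (364, [25.0, 25.0, 29.0]), (370, [20.0, 20.0, 22.0]), (376, [163.0, 189.0, 201.0]), (382, [108.0, 126.0, 136.0]), (388, [40.0, 40.0, 42.0]), (394, [47.0, 49.0, 50.0])]
```

View pics/w9.png

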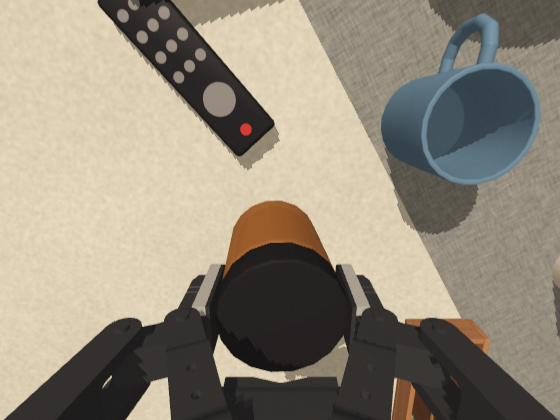

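Jar is held, lid rows 261–373, columns 217–350. Computing its offset in the pads.

```bash
python3 - <<'E'
from h import *
y=-.547;v=np.array([-np.sin(y),np.cos(y)]);u=np.array([v[1],-v[0]])
s=manip.state();t=s["tool_pos"];zt=t[2]-.2227+.084
e=[(ray("wrist",282,r,zt)[:2]-t[:2])@v for r in (261,373)];print(e,np.mean(e))
g=np.array([.5626,.0108])+(.0522-np.mean(e))*v-.0012*u
go(*g,.17,y)
E
```

```text
[np.float64(0.026830587835518317), np.float64(-0.0265085021777672)] 0.0001610428288755586
t 16.03 tcp [0.5246 0.3066 0.3362] phi -0.547 off [-180.9  185.    11. ] twist -0.0 w 0.626 F [ 0.1 -0.5 -3. ]
```

>>> play_rows --increments '[{"offset": [-22, 22, 0], "twist": 0, "grip": 0.35}, {"offset": [-46, 47, 0], "twist": 0, "grip": 0.35}, {"offset": [-70, 72, 0], "twist": 0, "grip": 0.35}, {"offset": [-94, 97, 0], "twist": 0, "grip": 0.35}, {"offset": [-118, 121, 0], "twist": 0, "grip": 0.35}]'

```text
time: 16.45
tool_pos: [0.5647, 0.1407, 0.3281]
tool_rot: [-0.0, 0.872, 0.49, -0.002]
contact_force: [0.5, 0.2, -2.5]
gripper_width: 0.623
```

>>> play_rows --increments '[{"offset": [-24, 25, 0], "twist": 0, "grip": 0.35}, {"offset": [-46, 46, 0], "twist": 0, "grip": 0.35}, {"offset": [-63, 64, 0], "twist": 0, "grip": 0.35}, {"offset": [-63, 64, 0], "twist": 0, "grip": 0.35}, {"offset": [-63, 64, 0], "twist": 0, "grip": 0.35}]'

```text
time: 16.87
tool_pos: [0.5868, 0.054, 0.3284]
tool_rot: [-0.001, 0.872, 0.489, -0.002]
contact_force: [-0.4, -0.1, -3.4]
gripper_width: 0.623
```

```bash
python3 - <<'E'
from h import *
y=-.547;v=np.array([-np.sin(y),np.cos(y)]);u=np.array([v[1],-v[0]])
g=np.array([.5626,.0108])+.052*v-.0012*u
go(*g,.2227+.006-.155,y)
im=manip.grab_frame("wrist");cv2.imwrite("pics/w10.png",im)
b=im[:,270:290].mean((1,2)).round().astype(int);print(b[60:215].tolist())
E
```

```text
t 16.87 tcp [0.5868 0.054  0.3284] phi -0.55 off [ 2.7  0.9 99.6] twist -0.003 w 0.623 F [-0.4 -0.1 -3.4]
[139, 139, 139, 139, 140, 140, 140, 139, 138, 137, 137, 138, 138, 139, 139, 140, 140, 141, 141, 141, 139, 137, 137, 137, 139, 142, 145, 149, 151, 153, 155, 157, 159, 161, 162, 164, 165, 167, 168, 171, 175, 178, 180, 180, 181, 182, 184, 185, 186, 188, 190, 192, 194, 197, 199, 200, 200, 202, 203, 204, 205, 206, 207, 208, 208, 208, 207, 206, 204, 203, 204, 205, 206, 207, 207, 206, 207, 207, 207, 207, 206, 205, 205, 205, 206, 206, 204, 203, 203, 203, 203, 204, 205, 204, 179, 123, 110, 109, 108, 108, 118, 132, 135, 131, 128, 125, 121, 101, 73, 74, 73, 73, 73, 73, 73, 73, 73, 73, 73, 73, 73, 73, 73, 73, 73, 73, 78, 94, 113, 121, 121, 121, 121, 122, 122, 122, 122, 122, 122, 122, 115, 103, 96, 92, 90, 90, 91, 91, 91, 91, 91, 91, 91, 92, 91]
```

```bash
python3 - <<'E'
from h import *
y=-.547;v=np.array([-np.sin(y),np.cos(y)]);u=np.array([v[1],-v[0]])
t=manip.state()["tool_pos"];print(t,[(r,round((ray("wrist",280,r,.036)[:2]-t[:2])@v*1e3,1)) for r in (160,161,167,167.5)])
im=cv2.imread("pics/w10.png");g=im[175:183,200:360].mean((0,2)).round().astype(int);print(g.tolist())
E
```

```text
[0.5866 0.055  0.3286] [(160, np.float64(39.1)), (161, np.float64(38.3)), (167, np.float64(33.3)), (167.5, np.float64(32.9))]
[206, 204, 204, 205, 207, 207, 206, 205, 204, 204, 205, 207, 207, 206, 204, 203, 203, 203, 203, 203, 202, 200, 200, 200, 201, 202, 204, 205, 206, 206, 206, 204, 204, 203, 203, 203, 169, 133, 134, 134, 135, 135, 129, 88, 67, 68, 67, 69, 72, 70, 72, 76, 77, 76, 76, 74, 73, 72, 72, 71, 70, 69, 69, 68, 68, 70, 73, 73, 72, 71, 70, 72, 72, 72, 72, 71, 72, 75, 74, 74, 75, 75, 75, 74, 73, 72, 72, 75, 76, 77, 78, 78, 78, 76, 76, 75, 75, 74, 72, 71, 73, 75, 75, 75, 75, 74, 74, 75, 76, 76, 78, 77, 77, 76, 74, 74, 68, 69, 82, 83, 117, 133, 134, 134, 135, 134, 125, 83, 84, 108, 141, 147, 148, 148, 147, 146, 144, 142, 141, 141, 141, 142, 140, 140, 139, 137, 135, 137, 139, 140, 140, 142, 142, 141, 137, 135, 137, 139, 140, 141]
```

>>> play_rows --increments '[{"offset": [2.3, 0.3, 0], "twist": 0, "grip": 0.35}, {"offset": [2.3, 0.3, 15], "twist": 0, "grip": 0.35}, {"offset": [2.3, 0.3, 35], "twist": 0, "grip": 0.35}, {"offset": [2.3, 0.3, 52], "twist": 0, "grip": 0.35}, {"offset": [2.3, 0.3, 60], "twist": 0, "grip": 0.35}]'

```text
time: 17.33
tool_pos: [0.5873, 0.0586, 0.2673]
tool_rot: [-0.001, 0.871, 0.491, -0.002]
contact_force: [-0.5, -0.4, -4.5]
gripper_width: 0.623
```

>>> play_rows --increments '[{"offset": [0, 0, 0], "twist": 0, "grip": 0.35}, {"offset": [0, 0, 0], "twist": 0, "grip": 0.35}]'

```text
time: 17.5
tool_pos: [0.5884, 0.058, 0.2702]
tool_rot: [-0.0, 0.872, 0.49, -0.0]
contact_force: [-0.6, 0.4, -2.7]
gripper_width: 0.624
```

```bash
python3 - <<'E'
from h import *
y=-.547;v=np.array([-np.sin(y),np.cos(y)]);u=np.array([v[1],-v[0]])
g=np.array([.5626,.0108])+.0525*v-.0012*u
go(*g,.2227+.006-.155,y)
E
```

```text
t 17.5 tcp [0.5884 0.058  0.2702] phi -0.546 off [-1.2  1.3 41.5] twist 0.001 w 0.624 F [-0.6  0.4 -2.7]
```

>>> play_rows --increments '[{"offset": [-1, 0.6, 3], "twist": 0, "grip": 0.35}, {"offset": [-1, 0.6, 10], "twist": 0, "grip": 0.35}, {"offset": [-1, 0.6, 17], "twist": 0, "grip": 0.35}, {"offset": [-1, 0.6, 22], "twist": 0, "grip": 0.35}, {"offset": [-1, 0.6, 22], "twist": 0, "grip": 0.35}]'

```text
time: 17.92
tool_pos: [0.5881, 0.056, 0.2468]
tool_rot: [-0.001, 0.872, 0.49, -0.001]
contact_force: [0.4, -0.1, -4.6]
gripper_width: 0.623
```

>>> play_rows --increments '[{"offset": [0, 0, 5], "twist": 0, "grip": 0.35}, {"offset": [0, 0, 10], "twist": 0, "grip": 0.35}, {"offset": [0, 0, 14], "twist": 0, "grip": 0.35}, {"offset": [0, 0, 17], "twist": 0, "grip": 0.35}, {"offset": [0, 0, 17], "twist": 0, "grip": 0.35}]'

```text
time: 18.33
tool_pos: [0.5882, 0.0561, 0.2304]
tool_rot: [-0.0, 0.872, 0.49, -0.001]
contact_force: [-1.3, 0.2, -2.5]
gripper_width: 0.629
```

```bash
python3 - <<'E'
from h import *
y=-.547;v=np.array([-np.sin(y),np.cos(y)]);u=np.array([v[1],-v[0]])
g=np.array([.5626,.0108])+.0525*v-.0012*u
go(*g,.2227+.006-.155,y)
E
```

```text
t 18.33 tcp [0.5882 0.0561 0.2304] phi -0.547 off [0.5 0.5 1.7] twist -0.0 w 0.629 F [-1.3  0.2 -2.5]
```

Down inside with no contact; 1.7 mm to go.

>>> play_rows --increments '[{"offset": [0, 0, 1], "twist": 0, "grip": 0.35}, {"offset": [0, 0, 1.7], "twist": 0, "grip": 0.35}, {"offset": [0, 0, 1.7], "twist": 0, "grip": 0.35}]'

```text
time: 18.58
tool_pos: [0.5887, 0.056, 0.2299]
tool_rot: [0.0, 0.872, 0.49, 0.0]
contact_force: [0.3, -1.2, -4.0]
gripper_width: 0.623
```

>>> play_rows --increments '[{"offset": [0, 0, 0.7], "twist": 0, "grip": 0.35}, {"offset": [0, 0, 0.7], "twist": 0, "grip": 0.35}, {"offset": [0, 0, 0.7], "twist": 0, "grip": 0.35}]'

```text
time: 18.83
tool_pos: [0.5887, 0.056, 0.2292]
tool_rot: [0.0, 0.872, 0.49, 0.0]
contact_force: [0.7, 1.5, -3.0]
gripper_width: 0.627
```

>>> play_rows --increments '[{"offset": [0, 0, 0.7], "twist": 0, "grip": 0.35}, {"offset": [0, 0, 0.7], "twist": 0, "grip": 0.35}, {"offset": [0, 0, 0.7], "twist": 0, "grip": 0.35}]'

```text
time: 19.08
tool_pos: [0.5888, 0.0561, 0.2289]
tool_rot: [0.0, 0.872, 0.49, 0.0]
contact_force: [-0.5, 0.5, -0.1]
gripper_width: 0.624
```

>>> play_rows --increments '[{"offset": [0, 0, 0.5], "twist": 0, "grip": 0.35}, {"offset": [0, 0, 0.5], "twist": 0, "grip": 0.35}, {"offset": [0, 0, 0.5], "twist": 0, "grip": 0.35}]'

```text
time: 19.33
tool_pos: [0.5889, 0.0561, 0.2288]
tool_rot: [0.0, 0.872, 0.49, 0.0]
contact_force: [-2.7, 0.6, 4.8]
gripper_width: 0.623
```

Jar on the floor (0.2288 against 0.2287 predicted, contact force up). Releasing, rising and backing off for the final look.

>>> play_rows --increments '[{"offset": [0, 0, 0], "twist": 0, "grip": 0.7}, {"offset": [0, 0, 0], "twist": 0, "grip": 0.85}, {"offset": [0, 0, 0], "twist": 0, "grip": 0.95}, {"offset": [0, 0, -5], "twist": 0, "grip": 0.95}, {"offset": [0, 0, -25], "twist": 0, "grip": 1}]'

```text
time: 19.75
tool_pos: [0.5872, 0.056, 0.2496]
tool_rot: [-0.002, 0.872, 0.49, -0.003]
contact_force: [0.2, -0.7, 0.2]
gripper_width: 0.999
```

>>> play_rows --increments '[{"offset": [0, 0, -35], "twist": 0, "grip": 1}, {"offset": [0, 0, -70], "twist": 0, "grip": 1}, {"offset": [0, 0, -105], "twist": 0, "grip": 1}, {"offset": [0, 0, -140], "twist": 0, "grip": 1}, {"offset": [0, 0, -160], "twist": 0, "grip": 1}]'

```text
time: 20.17
tool_pos: [0.5891, 0.056, 0.4186]
tool_rot: [0.002, 0.872, 0.49, 0.003]
contact_force: [0.7, -0.3, 1.2]
gripper_width: 0.999
```

>>> play_rows --increments '[{"offset": [-25, 0, 0], "twist": 0, "grip": 1}, {"offset": [-50, 0, 0], "twist": 0, "grip": 1}, {"offset": [-70, 0, 0], "twist": 0, "grip": 1}, {"offset": [-70, 0, 0], "twist": 0, "grip": 1}, {"offset": [-70, 0, 0], "twist": 0, "grip": 1}]'

```text
time: 20.58
tool_pos: [0.552, -0.0044, 0.4134]
tool_rot: [0.0, 0.872, 0.489, 0.001]
contact_force: [-0.1, -0.9, -0.3]
gripper_width: 1.001
```

```bash
python3 - <<'E'
from h import *
go(.56,.01,.25)
T=np.array(manip.get_calibration("wrist")["T"])
a=manip.grab_frame("wrist")
for n in ["tin","domino_box","candle_jar","caddy"]:
    for r in manip.tip_of(n,"wrist")[:1]: print(n,round(r["p"],2),w("wrist",r["xyz"],T))
b=manip.grab_frame("scene");k=manip.grab_frame("top")
for n in ["wine_glass","pillar_candle","mug","coasters","remote","tin","candle_jar"]:
    for r in manip.tip_of(n,"top")[:1]: print(n,round(r["p"],2),w("top",r["xyz"]))
out=np.hstack([a[:300,150:450],cv2.resize(b[150:300,150:400],(500,300),interpolation=cv2.INTER_CUBIC)])
cv2.imwrite("pics/final.png",out);cv2.imwrite("pics/t11.png",k)
E
```

```text
t 20.58 tcp [ 0.552  -0.0044  0.4134] phi -0.549 off [16.4 -0.6  8.4] twist None w 1.001 F [-0.1 -0.9 -0.3]
tin 0.86 [ 0.5305 -0.0377  0.0083]
domino_box 0.83 [0.5611 0.0103 0.0065]
candle_jar 0.94 [0.582  0.0596 0.0054]
wine_glass 0.9 [ 0.7554 -0.1201 -0.0026]
pillar_candle 0.65 [ 0.5324 -0.03    0.0031]
mug 0.56 [0.6762 0.2983 0.001 ]
remote 0.66 [0.5187 0.4449 0.0004]
tin 0.93 [ 0.5349 -0.0317  0.0067]
candle_jar 0.48 [0.5798 0.0568 0.0032]
```

View pics/final.png

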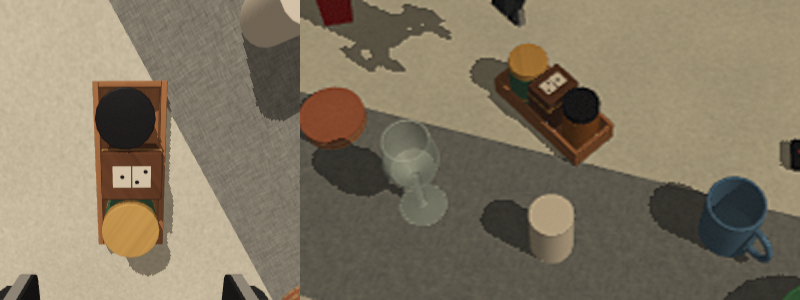

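```bash
python3 -c "
from plant import manip
print(manip.job_done())"
```

```text
the job is handed in; nothing more can be done
None
```

The tin, the domino box and the candle jar now stand upright in one row in the caddy, and the job is handed in at about 21 s of the 58 s allowed. I lifted the tin a few millimetres and moved it to one end. The dark domino box went in the middle with its 58 mm side across the caddy, and the jar went at the other end. I set each one down before opening the gripper.

**Checks that agreed:**
- **Set-down height:** the box and the jar touched down within 0.1 mm of the predicted height, with about 5 N of contact.
- **Final pictures:** the last wrist and scene views show all three upright inside the rim. The networks put their undersides at 5–8 mm; the caddy floor is at 6 mm.
- **Other things on the table:** the wine glass, pillar candle, mug, coasters and the one red box in frame look untouched in those views.

**Checks that were off or missing:**
- **Final top view:** the network mistook the tin for the pillar candle and did not report the coasters. I judged both from the picture.
- **Remote:** its reading shifted by about 7 mm. No move went near it on the table, so I take that as detection noise.
- **Jar end wall:** two views of the caddy's end wall differed by about 2 mm, so I aimed for the middle. The jar sits slightly off the caddy's centre line, but inside it.

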